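Roll-test two coin-sorter feed rollers on the plate

TASK

One of the two coin-sorter rollers in the wooden rack has an off-centre axle and wobbles. Test them one after the other: hold each by its axle ends and roll it at least half a turn across the stone plate, pressing only lightly all the way, then put it away before testing the other: lay the true one in the single V cradle and the wobbly one in the steel reject tray, both set down gently and let go. Leave the inkwell, key holder and lamp base alone.

Things in the scene. Friction and masses are not known exactly. Their poses are not given: they have to be found in the camera images.
- roller_a: A feed roller: hard aluminium drum 40 mm in diameter, 46 mm long, 0.15-0.25 kg, turning easily on a steel axle whose 8 mm ends stand out 6 mm from the middle of each face (58 mm over the ends). Origin: drum centre; y along the axle; z up at the start. Held by both axle ends (fingers closing along y) and drawn across the plate, the drum rolls. Either this or roller_b is off-true, too fine to see.
- roller_b: The other roller, same shape and frame. Exactly one of the two, either, is off-true: its axle sits 2 mm off the drum's centre line, towards the drum's +z, so as it rolls the axle sinks 4 mm in half a turn (63 mm of travel) and rises again. The true one's axle stays level.
- rack: Fixed light wooden rack, 146 x 36 mm, with two V rests 70 mm apart (at x = -35 and +35 mm in its frame) in which the rollers lie at the start, axes along the rack's y, drum centres 32 mm above the counter; the rack is narrower than the rollers, so both axle ends stand free. Origin: centre of its underside, on the counter.
- plate: Fixed flat stone plate, 200 mm (its x) by 140 mm (its y), 15 mm thick; rollers are rolled along its x with their axes along its y. A roller lying on it has its drum centre 20 mm above its top. Drum and plate are hard: a fraction of a millimetre adds newtons, and the plate must not be pressed by a roller with more than 20 N. Origin: centre of its underside, on the counter.
- cradle: Fixed single V cradle for the true roller: one V of two light wooden boards on a dark wooden foot 76 x 48 mm; the V runs along its y and is 36 mm long. A roller lying in it has its drum centre 32 mm above the cradle's origin and its axis along the cradle's y. Origin: centre of its underside, on the counter.
- tray: Fixed open dark steel reject tray, 100 mm (its x) by 150 mm (its y) outside, 30 mm high, walls and floor 4 mm thick. A roller lying in it has its drum centre 24 mm above the tray's origin; with the roller's axis along the tray's y there is room for the fingers. Origin: centre of its underside, on the counter.
- inkwell: Pewter inkwell, 68 mm across, 47 mm high, loose bystander. Origin: centre of its underside.
- key_holder: Steel key ring holder, foot 64 mm across, post and cross bar 87 mm high, loose bystander. Origin: centre of its underside.
- lamp_base: Green glass lamp base, 110 mm across, 120 mm high, loose bystander. Origin: centre of its underside.
Not all that is in view belongs to the job. Of the things like the tray, leave any that is purple or red; of the rest the larger one is meant.

How it is judged:
By the outcome, as a careful person would: the job done as asked, in the order asked, and still so for the second after the job is handed in, with the robot touching nothing.
It also fails if it takes over 72 s, if anything falls off the work surface, if the arm or the gripper's body presses on something with over 40 N, if the wrist force passes 120 N, or if a joint passes its speed limit or range.

ROBOT

A 6-joint arm with a two-finger parallel gripper is mounted at the origin on the work surface. World frame = base frame: x ahead of the robot, y to its left, z up, the work surface at z = 0. Lengths are in m, angles in rad, forces in N, time in s.
With the tool pointing down it reaches from about 0.25 to 0.775 m from the base axis. Payload 4 kg.
Tool frame: the origin (TCP) lies midway between the tips of the shut fingers; the grasp point (between the pads) lies arm.pinch_z behind it (arm.pinch_z is the distance from the TCP to the grasp point, in m); z points along the fingers, y is the line along which they close (so a half turn about z gives the same grasp; the last joint's range is limited). The gripper opens to 85 mm and grips with 20 to 120 N. Pads are 22 mm wide; open, the fingers measure 114 mm over their backs; the gripper's body (76 mm by 85 mm) begins 54 mm behind the grasp point. The pads swing forward as they close: fully open they stand 13 mm farther back than shut.
Start: joints at [1.085, 0.087, 1.371, -0, 1.684, -0.103], TCP at [0.205, 0.51, 0.231] pointing down, gripper open.
Joint ranges: [-3.1, 3.1], [-0.76, 2.03], [0.27, 2.55], [-1.08, 4.22], [0.17, 2.65], [-2.57, 2.57]. Speed limits (rad/s): [2.79, 2.79, 3.14, 3.14, 3.14, 3.14].

INTERFACE

Orientations are given as a rotation vector (axis times angle).
In Python, from station import arm gives the robot as it stands. The module is installed in compiled form; this text tells all that it offers. Calls block until the motion is done:
- arm.move_to(position, orientation): joint-space move of the TCP to a pose.
- arm.line_to(position, feed=0.15, orientation=None, contact_N=None): straight line of the TCP; orientation=None keeps the orientation; feed is the mean speed in m/s. With contact_N (N) it stops when the force on the tool has changed by that much, and returns True; else False.
- arm.goto_joints(angles): joint-space move.
- arm.gripper_to(opening, squeeze=None): opening from 0.0 (shut) to 1.0 (fully open); squeeze is the grip in N (None keeps the last); returns when the fingers have stopped.
- arm.dwell(seconds).
- arm.ik(position, orientation): joint angles nearest the present ones, or None.
- arm.get_obs(): the state.
- arm.grab_frame(name): name is "side" or "top"; returns the picture (400x640x3 uint8, red, green, blue); there is no depth.
- arm.camera_info(name): a dict with "fovy" (degrees; the focal length in pixels is half the picture's height over the tangent of half this angle, whatever the lens; pixels are square), "cx", "cy" (the principal point, pixels), "k1" (the pictures are not rectified: a ray, as slopes to the right and down, at radius r is drawn at 1 + k1 r^2 times it, then the intrinsics apply), "T" (4x4, takes a point from camera to world coordinates). Camera axes: x right, y down, z forward; pixel columns grow to the right and rows downward; lengths in m; the calibration is good to about 2 mm. A picture is of the moment at which its call begins. camera_info takes no time and is no camera call.
A pose or a line that the arm cannot do raises arm.IKError and nothing moves.
- arm.hand_in(): hands the job in; it is judged then, once.
Trained networks look in the newest picture that a camera, given by its name, has taken for a name from the list of things; names that differ only in an ending like _2 or _b are one class to them, and where a whole thing is asked for, a point or a joint stands for the part that bears it (a point fixed in the world has none). Each returns a list of dicts, best first, with "conf" (0 to 1); they miss things now and then, are a little off and sometimes report something else, mostly with a low value. They report only what shows in the picture. A call takes as long as a camera call. They do not tell look-alikes from the thing itself.
- arm.search_frame(camera, target): "at" ([x, y, z] in m, in the coordinates of the camera as it stood for that picture, good to about 4 mm: the middle of the surface that is visible of it).
The state is a dict: "clock": time; "joints": joint angles; "joint_velocities": joint speeds; "joint_torque": joint torques, N m; "ee_pos": TCP position; "tcp_rot": TCP orientation; "wrist_force": force on the tool from outside, world axes, zero at the start; "ft_torque": the same for the moment, N m; "gripper_width": opening from 0.0 (shut) to 1.0 (fully open); "finger_force": force on a finger pad.
Only numpy, scipy, OpenCV 4.12 (cv2) and the standard library are available. Lean on these libraries where they do the work, as an engineer would, in place of code of your own. Each camera call takes 0.05 s, during which the arm holds its last target. There are 200 camera calls.

## Working session

There is one attempt and no reset: what is moved stays moved. The work goes in short steps, each a Python script; the robot and the scene stay as the last script left them, time stands still between calls to the robot, and variables do not carry over. Pictures are saved under pics/ and viewed, at most 10 in all, crops included, and the job is handed in when it is done.

```bash
mkdir -p pics; python3 - <<'E'
from station import arm
import cv2,numpy as np
for c in("top","side"):
    cv2.imwrite(f"pics/{c}0.png",cv2.cvtColor(arm.grab_frame(c),cv2.COLOR_RGB2BGR))
    i=arm.camera_info(c);print(c,i['fovy'],i['cx'],i['cy'],i['k1'],np.round(i['T'],3).tolist())
    for n in("roller_a","rack","plate","cradle","tray","inkwell","key_holder","lamp_base"):
        for d in arm.search_frame(c,n):
            p=i['T']@np.r_[d['at'],1];print(n,round(d['conf'],2),np.round(p[:3],3))
o=arm.get_obs();print(o['clock'],o['tcp_rot'],o['ee_pos'],arm.pinch_z)
E
```

```text
top 46.3898128129549 325.4772718718715 194.7618367980532 -0.10966484816777225 [[0.015, -0.993, 0.114, 0.417], [-1.0, -0.013, 0.014, -0.103], [-0.012, -0.114, -0.993, 1.202], [0.0, 0.0, 0.0, 1.0]]
roller_a 0.67 [0.416 0.294 0.05 ]
roller_a 0.63 [ 0.612 -0.253 -0.001]
roller_a 0.62 [0.484 0.303 0.048]
rack 0.71 [0.456 0.299 0.008]
plate 0.75 [0.573 0.006 0.014]
cradle 0.56 [ 0.463 -0.478  0.025]
tray 0.77 [ 0.673 -0.454  0.003]
tray 0.73 [ 0.768 -0.222  0.004]
tray 0.72 [ 0.612 -0.252  0.003]
tray 0.6 [ 0.318 -0.257  0.002]
inkwell 0.68 [ 0.731 -0.05   0.032]
key_holder 0.94 [0.739 0.2   0.008]
side 54.35267421967197 323.0734645757319 200.96410684364503 -0.08051253202878515 [[-1.0, -0.016, 0.017, 0.531], [-0.023, 0.617, -0.787, 0.71], [0.002, -0.787, -0.617, 0.663], [0.0, 0.0, 0.0, 1.0]]
roller_a 0.84 [0.415 0.303 0.047]
roller_a 0.56 [0.489 0.317 0.05 ]
rack 0.66 [0.454 0.305 0.009]
plate 0.57 [0.574 0.017 0.018]
cradle 0.88 [ 0.458 -0.217  0.01 ]
tray 0.95 [ 0.767 -0.223  0.007]
tray 0.67 [ 0.672 -0.452  0.013]
tray 0.61 [ 0.32  -0.254  0.006]
tray 0.6 [ 0.606 -0.257  0.007]
inkwell 0.81 [ 0.735 -0.031  0.028]
inkwell 0.59 [0.738 0.208 0.004]
key_holder 0.68 [0.739 0.21  0.004]
0.9 [5.97613759e-01 3.08416808e+00 2.30596907e-04] [0.20545497 0.51020931 0.2313718 ] 0.0187
```

View pics/top0.png

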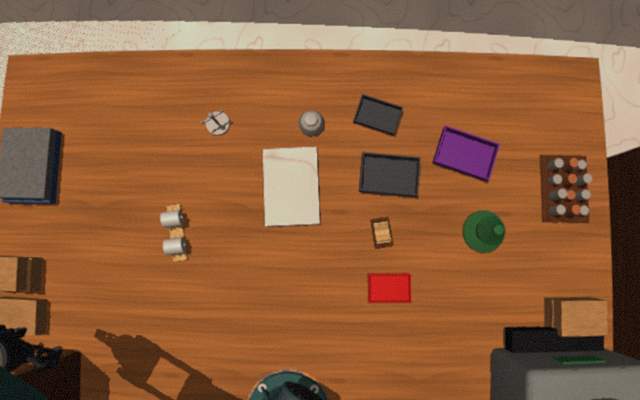

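View pics/side0.png

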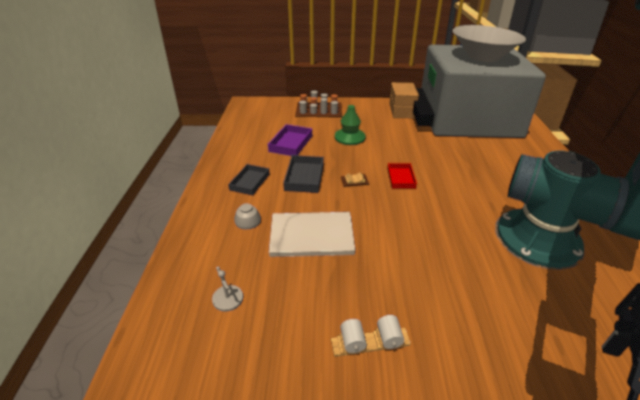

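```bash
cat > h.py <<'E'
from station import arm
import numpy as np,cv2
def K(i):
    f=200/np.tan(np.radians(i['fovy']/2));return np.array([[f,0,i['cx']],[0,f,i['cy']],[0,0,1.]])
def proj(c,P):
    i=arm.camera_info(c);W=np.linalg.inv(i['T'])
    return cv2.projectPoints(np.float64(P).reshape(-1,1,3),cv2.Rodrigues(W[:3,:3])[0],W[:3,3],K(i),np.array([i['k1'],0,0,0]))[0][:,0]
def ortho(img,c,x0,x1,y0,y1,z,s):
    """columns: -y to the right (y1..y0), rows: +x up; s px per m"""
    xs=np.arange(x1,x0,-1/s);ys=np.arange(y1,y0,-1/s)
    X,Y=np.meshgrid(xs,ys,indexing='ij');p=proj(c,np.stack([X,Y,X*0+z],-1)).astype(np.float32).reshape(X.shape+(2,))
    return cv2.remap(img,p[...,0],p[...,1],cv2.INTER_LINEAR)
E
python3 - <<'E'
from h import *
spec=[(.455,.30,.03),(.573,.01,.015),(.46,-.217,.02),(.612,-.255,.03)]
rows=[]
for c in("top","side"):
    im=cv2.imread(f"pics/{c}0.png");r=[]
    for (x,y,z),h,s in zip(spec,(.1,.125,.05,.1),(1000,800,2000,1000)):
        t=ortho(im,c,x-h,x+h,y-h,y+h,z,s);t=t[:200,:200]
        r.append(cv2.copyMakeBorder(t,0,200-t.shape[0],0,200-t.shape[1],0))
    rows.append(np.hstack(r))
cv2.imwrite("pics/o.png",np.vstack(rows))
E
```

```text
(no output)
```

View pics/o.png

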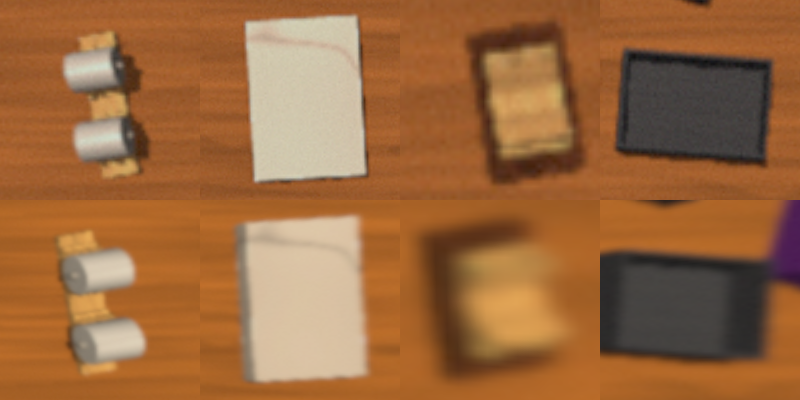

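```bash
python3 - <<'E'
from h import *
def rects(c,x,y,h,z,f,n=1):
    im=cv2.imread(f"pics/{c}0.png");s=2000
    t=ortho(im,c,x-h,x+h,y-h,y+h,z,s);hsv=cv2.cvtColor(t,cv2.COLOR_BGR2HSV).astype(int)
    m=cv2.morphologyEx(f(hsv).astype(np.uint8)*255,cv2.MORPH_OPEN,np.ones((9,9)))
    cs=sorted(cv2.findContours(m,cv2.RETR_EXTERNAL,cv2.CHAIN_APPROX_NONE)[0],key=cv2.contourArea)[::-1][:n]
    for k in cs:
        k=cv2.convexHull(k);b=cv2.boxPoints(cv2.minAreaRect(k))
        W=np.c_[x+h-b[:,1]/s,y+h-b[:,0]/s];cen=W.mean(0)
        e=[W[1]-W[0],W[2]-W[1]];e.sort(key=lambda v:-abs(v[0]));ex=e[0]*np.sign(e[0][0]);ey=e[1]
        print(c,z,np.round(cen,4),'yaw',np.round(np.degrees(np.arctan2(ex[1],ex[0])),1),'size',np.round([np.hypot(*ex),np.hypot(*ey)],4))
for c in("top","side"):
    print('drums');rects(c,.455,.30,.1,.032,lambda v:(v[...,1]<70)&(v[...,2]>110),2)
    print('plate');rects(c,.573,.01,.125,.015,lambda v:(v[...,1]<90)&(v[...,2]>110))
    print('cradle light');rects(c,.46,-.22,.06,.03,lambda v:(v[...,2]>165))
    print('foot');rects(c,.46,-.22,.06,.012,lambda v:(v[...,2]<105)|(v[...,2]>165))
    print('tray');rects(c,.612,-.255,.11,.03,lambda v:(v[...,1]<110)&(v[...,2]<100))
E
```

```text
drums
top 0.032 [0.4852 0.3104] yaw 9.3 size [0.0373 0.0503]
top 0.032 [0.4156 0.3002] yaw 9.5 size [0.0373 0.0492]
plate
top 0.015 [0.5754 0.0029] yaw 3.4 size [0.2028 0.1426]
cradle light
top 0.03 [ 0.4618 -0.2287] yaw 9.9 size [0.0459 0.0345]
foot
top 0.012 [ 0.4624 -0.2307] yaw 9.8 size [0.0466 0.0352]
tray
top 0.03 [ 0.6067 -0.2492] yaw -4.4 size [0.1018 0.1501]
drums
side 0.032 [0.415  0.2933] yaw 9.1 size [0.0384 0.0684]
side 0.032 [0.4842 0.3033] yaw 10.1 size [0.0372 0.0673]
plate
side 0.015 [0.5741 0.0081] yaw 3.4 size [0.1994 0.1526]
cradle light
side 0.03 [ 0.4505 -0.22  ] yaw -0.0 size [0.1  0.12]
foot
side 0.012 [ 0.4602 -0.22  ] yaw -0.0 size [0.1195 0.12  ]
tray
side 0.03 [ 0.6065 -0.2374] yaw -2.3 size [0.1021 0.1881]
```

```bash
cat >> h.py <<'E'
def rv(yaw): a=np.radians(90+yaw/2);return np.pi*np.array([np.cos(a),np.sin(a),0])
def st(t=''):
    o=arm.get_obs();print(t,'t%.2f'%o['clock'],np.round(o['ee_pos'],4),'F',np.round(o['wrist_force'],2),'w%.3f'%o['gripper_width'],'ff',np.round(o['finger_force'],1));return o
PL=(.575,.004,3.4)
def onplate(u):
    a=np.radians(PL[2]);return np.array([PL[0]+u*np.cos(a),PL[1]+u*np.sin(a)])
def pick(x,y,yaw,z=.013):
    arm.move_to([x,y,.12],rv(yaw)); arm.line_to([x,y,z],.12); st('at')
    arm.gripper_to(0.0,40); st('gripped')
    arm.line_to([x,y,.11],.12); st('lifted')
def touch():
    p=onplate(-.045); arm.move_to([*p,.09],rv(PL[2])); arm.line_to([*p,.032],.12); arm.dwell(.3)
    o=st('base'); print('touch',arm.line_to([*p,.008],.008,contact_N=2.5)); o2=st('touched')
    return o['wrist_force'][2]
E
python3 - <<'E'
from h import *
pick(.4153,.295,9); b=touch(); print(b)
for _ in range(4): arm.dwell(.05);st()
cv2.imwrite("pics/s1.png",cv2.cvtColor(arm.grab_frame("side"),cv2.COLOR_RGB2BGR)[120:360,150:550])
E
```

```text
at t3.16 [0.416  0.2955 0.0139] F [0.84 0.38 0.33] w0.997 ff 0.0
gripped t3.56 [0.416  0.2954 0.0144] F [-0.75 -0.33  6.52] w0.658 ff 41.4
lifted t4.52 [0.4146 0.2946 0.1088] F [ 0.17 -0.42 -1.78] w0.656 ff 42.7
base t6.65 [0.5307 0.0012 0.0329] F [-0.61 -0.5  -1.94] w0.654 ff 42.8
touch True
touched t8.43 [0.5302 0.0013 0.0174] F [-0.03 -0.42  4.01] w0.653 ff 43.1
-1.9440394951888937
 t8.47 [0.5301 0.0013 0.0174] F [-0.14  0.05  5.23] w0.654 ff 43.2
 t8.53 [0.5301 0.0013 0.0174] F [-0.36 -0.51  5.57] w0.653 ff 43.2
 t8.57 [0.5301 0.0013 0.0173] F [1.   0.27 6.39] w0.653 ff 43.2
 t8.62 [0.5301 0.0013 0.0174] F [ 1.14 -0.21  5.03] w0.658 ff 43.2
```

View pics/s1.png

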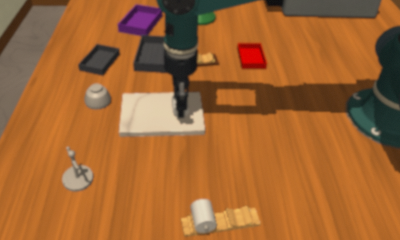

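```bash
cat >> h.py <<'E'
def roll(u0,u1,zc,base,step=.001,g=3e-5,gi=1e-5,v=0.,feed=.02,target=6.,pr=1):
    u=u0;n=0;fmin,fmax=99,-99
    s=np.sign(u1-u0)
    while (u1-u)*s>1e-6:
        c=np.mean([arm.get_obs()['wrist_force'][2] for _ in range(3)])-base
        fmin,fmax=min(fmin,c),max(fmax,c)
        e=c-target; v=np.clip(v+gi*e,-2e-4*step/.001,2e-4*step/.001); dz=np.clip(g*e+v,-3e-4,6e-4); zc+=dz
        if n%pr==0:
            o=arm.get_obs();print('t%.2f u%.4f zc%.5f z%.5f c%.1f v%.6f'%(o['clock'],u,zc,o['ee_pos'][2],c,v))
        u+=s*min(step,abs(u1-u)); n+=1
        arm.line_to([*onplate(u),zc],feed)
    print('end',u,zc,v,'f',fmin,fmax);return u,zc,v
E
python3 - <<'E'
from h import *
b=-1.9
arm.line_to([*onplate(-.045),.0167],.01);st()
roll(-.045,-.035,.0167,b)
E
```

```text
t8.99 [0.5306 0.0013 0.0173] F [-0.47  0.53  5.22] w0.654 ff 43.1
t8.99 u-0.0450 zc0.01674 z0.01734 c7.1 v0.000011
t9.24 u-0.0440 zc0.01681 z0.01738 c7.4 v0.000026
t9.49 u-0.0430 zc0.01684 z0.01736 c5.9 v0.000025
t9.74 u-0.0420 zc0.01689 z0.01732 c6.8 v0.000033
t9.99 u-0.0410 zc0.01694 z0.01736 c6.3 v0.000036
t10.24 u-0.0400 zc0.01703 z0.01736 c7.3 v0.000050
t10.49 u-0.0390 zc0.01715 z0.01736 c7.8 v0.000068
t10.74 u-0.0380 zc0.01729 z0.01739 c7.7 v0.000085
t10.99 u-0.0370 zc0.01740 z0.01736 c6.8 v0.000093
t11.24 u-0.0360 zc0.01752 z0.01737 c6.7 v0.000100
end -0.035 0.0175242243722733 9.97396879139892e-05 f 5.927755640238857 7.839303935054344
```

```bash
python3 - <<'E'
from h import *
roll(-.035,-.015,.01752,-1.9,step=.0015,g=4e-5,gi=.5e-5,v=4e-5)
E
```

```text
t11.49 u-0.0350 zc0.01755 z0.01737 c5.7 v0.000039
t11.74 u-0.0335 zc0.01759 z0.01741 c6.0 v0.000039
t11.99 u-0.0320 zc0.01759 z0.01743 c5.2 v0.000035
t12.24 u-0.0305 zc0.01755 z0.01742 c4.4 v0.000026
t12.49 u-0.0290 zc0.01751 z0.01743 c4.6 v0.000019
t12.74 u-0.0275 zc0.01743 z0.01745 c3.8 v0.000008
t12.99 u-0.0260 zc0.01736 z0.01747 c4.1 v-0.000001
t13.24 u-0.0245 zc0.01731 z0.01741 c4.9 v-0.000007
t13.49 u-0.0230 zc0.01726 z0.01741 c5.2 v-0.000011
t13.74 u-0.0215 zc0.01722 z0.01743 c5.2 v-0.000015
t13.99 u-0.0200 zc0.01722 z0.01739 c6.5 v-0.000012
t14.24 u-0.0185 zc0.01724 z0.01739 c6.6 v-0.000009
t14.49 u-0.0170 zc0.01730 z0.01736 c7.4 v-0.000002
t14.74 u-0.0155 zc0.01734 z0.01738 c6.9 v0.000003
end -0.015 0.017335526460094668 2.7843168737959893e-06 f 3.790399768286976 7.42486099042898
```

```bash
python3 - <<'E'
from h import *
u,z,v=roll(-.015,.033,.01734,-1.9,step=.003,g=5e-5,gi=.5e-5,v=0,feed=.03)
p=onplate(u); arm.line_to([*p,.09],.12); st('up')
C=(.461,-.229); Y=9.8
arm.move_to([*C,.09],rv(Y)); arm.line_to([*C,.026],.12); arm.dwell(.3); st('base')
print(arm.line_to([*C,.008],.008,contact_N=3)); st('touched')
cv2.imwrite("pics/t1.png",cv2.resize(cv2.cvtColor(arm.grab_frame("top"),cv2.COLOR_RGB2BGR)[180:290,310:460],None,fx=4,fy=4))
E
```

```text
t14.99 u-0.0150 zc0.01737 z0.01737 c6.5 v0.000002
t15.24 u-0.0120 zc0.01739 z0.01738 c6.4 v0.000005
t15.49 u-0.0090 zc0.01738 z0.01737 c5.8 v0.000003
t15.74 u-0.0060 zc0.01742 z0.01739 c6.7 v0.000007
t15.99 u-0.0030 zc0.01751 z0.01738 c7.5 v0.000014
t16.24 u-0.0000 zc0.01753 z0.01743 c6.1 v0.000015
t16.49 u0.0030 zc0.01751 z0.01740 c5.3 v0.000011
t16.74 u0.0060 zc0.01754 z0.01744 c6.3 v0.000013
t16.99 u0.0090 zc0.01755 z0.01744 c6.0 v0.000013
t17.24 u0.0120 zc0.01749 z0.01743 c4.8 v0.000007
t17.49 u0.0150 zc0.01743 z0.01743 c4.7 v0.000000
t17.74 u0.0180 zc0.01740 z0.01745 c5.5 v-0.000003
t17.99 u0.0210 zc0.01735 z0.01743 c5.1 v-0.000007
t18.24 u0.0240 zc0.01728 z0.01742 c4.8 v-0.000013
t18.49 u0.0270 zc0.01728 z0.01741 c6.2 v-0.000012
t18.74 u0.0300 zc0.01728 z0.01742 c6.2 v-0.000010
end 0.032999999999999995 0.017281191758037252 -1.041230486990915e-05 f 4.722375084748629 7.549442086471496
up t19.75 [0.607  0.0058 0.0886] F [ 0.79 -0.37 -2.23] w0.653 ff 42.8
base t21.81 [ 0.4615 -0.2293  0.0269] F [ 0.13 -0.1  -0.64] w0.654 ff 42.8
True
touched t23.14 [ 0.46   -0.2291  0.0149] F [-2.64 -1.08  3.68] w0.653 ff 43.0
```

View pics/t1.png

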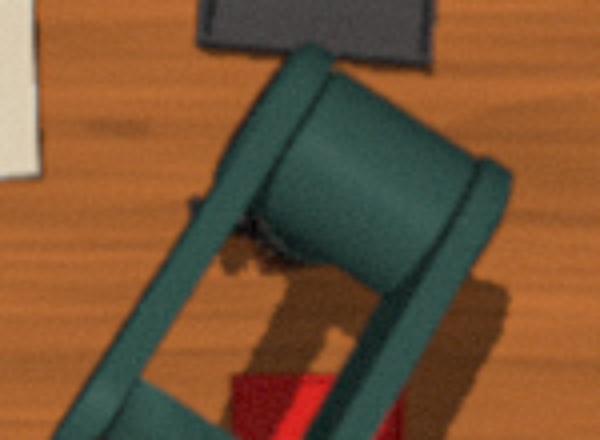

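```bash
python3 - <<'E'
from h import *
arm.line_to([.4600,-.2292,.0143],.02); o=st()
print(arm.line_to([.4596,-.2292,.0125],.008,contact_N=3)); st('dn')
arm.gripper_to(1.0); st('open')
p=arm.get_obs()['ee_pos']; arm.line_to([p[0],p[1],.12],.12)
arm.move_to([.4847,.22,.14],rv(9)); st()
cv2.imwrite("pics/t2.png",cv2.resize(cv2.cvtColor(arm.grab_frame("top"),cv2.COLOR_RGB2BGR)[120:290,150:450],None,fx=2.5,fy=2.5))
i=arm.camera_info('top')
for d in arm.search_frame('top','roller_a'): print(round(d['conf'],2),np.round((i['T']@np.r_[d['at'],1])[:3],3))
E
```

```text
t23.44 [ 0.4596 -0.2292  0.0146] F [-3.44  0.91  5.62] w0.655 ff 43.2
True
dn t23.65 [ 0.4592 -0.2293  0.0145] F [-0.78 -0.54  3.99] w0.656 ff 43.1
open t24.06 [ 0.4583 -0.229   0.0136] F [-0.93 -0.35  0.47] w1.002 ff 0.0
 t26.74 [0.485  0.2191 0.1398] F [ 0.35 -0.27  0.02] w1.003 ff 0.0
0.55 [ 0.458 -0.227  0.049]
0.38 [0.74  0.205 0.008]
```

View pics/t2.png

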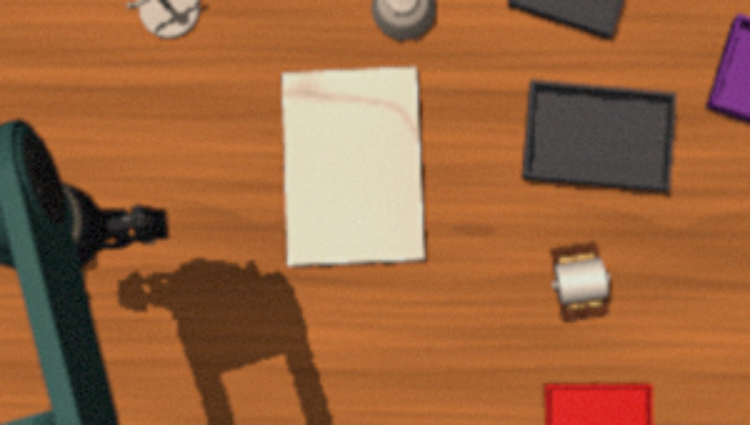

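```bash
sed -i 's/dz=np.clip(g\*e+v,/dz=np.clip(g*e+v-FF*step*np.sin((u+step\/2-u0f)\/.02),/; s/^def roll(/FF=0.;u0f=-.045\ndef roll(/' h.py; python3 - <<'E'
import h
from h import *
pick(.4847,.3055,9,.0135); b=touch(); print(b)
z=arm.get_obs()['ee_pos'][2]-.0006; h.FF=.1
arm.line_to([*onplate(-.045),z],.01);st()
roll(-.045,-.027,z,b,step=.0015,g=6e-5,gi=.5e-5,v=0,feed=.02)
E
```

```text
at t28.32 [0.4855 0.3058 0.0146] F [-0.4  -0.27  0.94] w0.999 ff 0.0
gripped t28.72 [0.4854 0.3059 0.0149] F [-1.24 -1.17  5.61] w0.657 ff 41.4
lifted t29.68 [0.484  0.3051 0.1087] F [ 1.59 -0.55 -2.43] w0.656 ff 42.7
base t31.78 [0.5307 0.0013 0.0329] F [-0.07  0.55 -1.27] w0.656 ff 42.7
touch True
touched t33.52 [0.5301 0.0013 0.0179] F [0.76 0.73 5.39] w0.655 ff 43.0
-1.26728595606366
 t33.83 [0.5305 0.0014 0.0179] F [-0.46  0.46  4.36] w0.656 ff 43.1
t33.83 u-0.0450 zc0.01732 z0.01792 c5.6 v-0.000002
t34.08 u-0.0435 zc0.01733 z0.01791 c6.5 v0.000001
t34.33 u-0.0420 zc0.01731 z0.01786 c6.0 v0.000001
t34.58 u-0.0405 zc0.01733 z0.01787 c6.9 v0.000005
t34.83 u-0.0390 zc0.01729 z0.01783 c6.1 v0.000006
t35.08 u-0.0375 zc0.01724 z0.01779 c6.1 v0.000006
t35.33 u-0.0360 zc0.01720 z0.01774 c6.3 v0.000008
t35.58 u-0.0345 zc0.01715 z0.01764 c6.4 v0.000010
t35.83 u-0.0330 zc0.01710 z0.01757 c6.4 v0.000012
t36.08 u-0.0315 zc0.01705 z0.01750 c6.5 v0.000014
t36.33 u-0.0300 zc0.01699 z0.01741 c6.5 v0.000017
t36.58 u-0.0285 zc0.01690 z0.01733 c6.2 v0.000018
end -0.027 0.016902137963524626 1.7858782167041338e-05 f 5.624922018087753 6.939983866562496
```

```bash
python3 - <<'E'
import h
from h import *
h.FF=.1
u,z,v=roll(-.027,.033,.0169,-1.3,step=.002,g=7e-5,gi=.5e-5,v=1e-5,feed=.025,pr=3)
p=onplate(u); arm.line_to([*p,.09],.12); st('up')
C=(.6067,-.250)
arm.move_to([*C,.09],rv(-4.4)); arm.line_to([*C,.018],.12); arm.dwell(.3); st('base')
print(arm.line_to([*C,.0],.008,contact_N=3)); st('touched')
E
```

```text
t36.83 u-0.0270 zc0.01680 z0.01722 c6.7 v0.000014
t37.58 u-0.0210 zc0.01641 z0.01678 c7.0 v0.000021
t38.33 u-0.0150 zc0.01604 z0.01621 c6.9 v0.000031
t39.08 u-0.0090 zc0.01556 z0.01567 c4.7 v0.000032
t39.83 u-0.0030 zc0.01495 z0.01507 c4.6 v0.000020
t40.58 u0.0030 zc0.01432 z0.01453 c5.3 v0.000004
t41.33 u0.0090 zc0.01401 z0.01415 c7.0 v0.000002
t42.08 u0.0150 zc0.01400 z0.01395 c7.3 v0.000009
t42.83 u0.0210 zc0.01419 z0.01400 c6.6 v0.000015
t43.58 u0.0270 zc0.01424 z0.01422 c5.3 v0.000001
end 0.033 0.014450621056634829 -1.992305044331455e-06 f 4.197913282243631 7.341793742415668
up t45.12 [0.6071 0.0058 0.0886] F [-0.05 -0.56 -2.21] w0.656 ff 42.7
base t47.17 [ 0.6072 -0.2503  0.019 ] F [ 0.83  0.25 -2.51] w0.653 ff 42.7
True
touched t48.77 [ 0.6066 -0.25    0.0036] F [-0.24  0.03  4.03] w0.655 ff 43.1
```

```bash
python3 - <<'E'
from h import *
arm.gripper_to(1.0); st('open')
p=arm.get_obs()['ee_pos']; arm.line_to([p[0],p[1],.13],.1)
arm.move_to([.40,.15,.25],rv(0)); st()
cv2.imwrite("pics/t3.png",cv2.resize(cv2.cvtColor(arm.grab_frame("top"),cv2.COLOR_RGB2BGR)[80:290,150:530],None,fx=2,fy=2))
E
```

```text
open t49.18 [ 0.6051 -0.2492  0.0011] F [-0.18  0.13  0.16] w1.002 ff 0.0
 t52.32 [0.4005 0.1495 0.2496] F [-0.3   0.35 -0.57] w1.002 ff 0.0
```

View pics/t3.png

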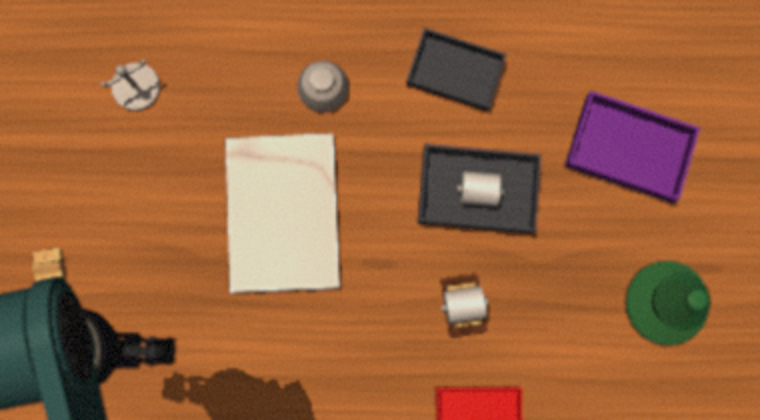

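The picture shows one roller lying in the larger dark tray (at about 481,188) and the other seated in the cradle (at about 465,305). The inkwell, key holder and lamp base have not moved.

```bash
python3 -c "
from station import arm
print(arm.hand_in())"
```

```text
the job is handed in; nothing more can be done
None
```

Job handed in at about 52 s: I rolled each roller about 78 mm at 4–8 N; the first stayed level to about 0.1 mm and is in the cradle, while the second sank 4 mm and is in the larger dark tray.

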